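# Build up the sieve stack

### The job

Build the sieve stack on the collecting pan, working upward one piece at a time: first the sieve with the finest mesh, then the medium one, then the coarsest, and last the lid with the black knob, each seated fully home in the one beneath. Leave the conical flask and the black-lidded jar that stand among these pieces upright and where they are.

Things in the scene. Friction and masses are not known exactly. Their poses are not given: they have to be found in the camera images.
- pan_rim (a point): Collecting pan, fixed on a low round grey base (96 mm across, 15 mm high): round steel cup 60 mm across outside, 55 mm wide inside, 20 mm deep, without mesh. Point: centre of its open mouth at rim height, 41 mm above the bench. z up. It does not move.
- sieve_fine_center (a point): Fine sieve, loose: open round steel frame 60 mm across, wall 2.5 mm, 36 mm tall; mesh so close that it looks like a closed sheet, 14 mm below the rim. Its lowest 8 mm, a tapered spigot (51 mm, foot 43 mm across), drops into the 55 mm mouth of pan or sieve until its shoulder sits on that rim (adds 28 mm). Point: on the axis, 18 mm above its foot. z up, yaw is free. 0.08-0.21 kg. Grasp across the frame near the rim.
- sieve_medium_center (a point): Medium sieve, loose: open round steel frame 60 mm across, wall 2.5 mm, 48 mm tall; mesh openings 4.5 mm, 14 mm below the rim. Its lowest 8 mm, a tapered spigot (51 mm, foot 43 mm across), drops into the 55 mm mouth of pan or sieve until its shoulder sits on that rim (adds 40 mm). Point: on the axis, 24 mm above its foot. z up, yaw is free. 0.08-0.21 kg. Grasp across the frame near the rim.
- sieve_coarse_center (a point): Coarse sieve, loose: open round steel frame 60 mm across, wall 2.5 mm, 64 mm tall; mesh of few thick bars, openings 11 mm, 14 mm below the rim. Its lowest 8 mm, a tapered spigot (51 mm, foot 43 mm across), drops into the 55 mm mouth of pan or sieve until its shoulder sits on that rim (adds 56 mm). Point: on the axis, 32 mm above its foot. z up, yaw is free. 0.08-0.21 kg. Grasp across the frame near the rim.
- lid_knob (a point): Lid, loose, lying right way up: steel disc 60 mm across, 5 mm thick, with a black upright knob 18 mm in diameter and 26 mm tall and below it an 8 mm spigot like the sieves'. Point: centre of the knob, 26 mm above the lid's foot (knob from 13 to 39 mm, disc from 8 to 13 mm). z up; yaw does not matter. 0.07 to 0.14 kg, grasp by the knob.
- flask_center (a point): Bystander, loose: glass conical flask 65 mm across at the foot, 107 mm tall. Point: on the axis, 53 mm above its foot.
- jar_center (a point): Bystander, loose: ivory jar with a black lid, 58 mm across, 71 mm tall. Point: on the axis, 35 mm above its foot.
There are look-alikes about, which are no part of the job. Leave any green or yellow look-alike of the part that bears sieve_coarse_center alone. What is shaped like the part that bears sieve_medium_center but purple is not meant.

How it is judged:
By the outcome, as a careful person would: the job done as asked, in the order asked, and still so for the second after the job is handed in, with the robot touching nothing.
It also fails if it takes over 144 s, if anything falls off the work surface, if the arm or the gripper's body presses on something with over 40 N, if the wrist force passes 120 N, or if a joint passes its speed limit or range.

### The arm

A 6-joint arm with a two-finger parallel gripper is mounted at the origin on a cart in front of the work surface, level with it; the furniture and walls round the work are solid. World frame = base frame: x ahead of the robot, y to its left, z up, the work surface at z = 0. Lengths are in m, angles in rad, forces in N, time in s.
With the tool pointing down it reaches from about 0.35 to 0.8 m from the base axis. Payload 7.3 kg.
Tool frame: the origin (TCP) lies at the very end of the fingers, on their centre line; the grasp point (between the pads) lies arm.pinch_z behind it (arm.pinch_z is the distance from the TCP to the grasp point, in m); z points along the fingers, y is the direction in which the jaws open and shut (so a half turn about z gives the same grasp; the last joint's range is limited). The gripper opens to 85 mm and grips with 20 to 120 N. Pads are 22 mm wide; open, the fingers measure 114 mm over their backs; the gripper's body (76 mm by 85 mm) begins 54 mm behind the grasp point. The pads swing forward as they close: fully open they stand 13 mm farther back than shut.
Start: joints at [-1.454, 0.342, 1.524, -0, 1.275, -0.146], TCP at [0.136, -0.507, 0.231] pointing down, gripper open.
Joint ranges: [-2.53, 2.53], [-0.77, 2.02], [0.04, 2.7], [-1, 4.14], [0.28, 2.66], [-3.11, 3.11]. Speed limits (rad/s): [2.57, 2.57, 3.14, 3.14, 3.14, 3.14].

### API

Orientations are given as [roll, pitch, yaw] about the fixed x, y, z axes, in that order (R = Rz(yaw) Ry(pitch) Rx(roll)).
In Python, from workcell import get_obs, grab_frame, job, search_frame, arm gives the robot as it stands.
- The arm moves only by the tool drive_tool, never from a script. Its argument "rows" is a list that holds one entry, the list of rows, each a list of 7 numbers: the shift along the tool's x, y, z in mm, then the turn, a rotation vector about the tool's x, y, z in rad, then the gripper command: -1 is fully open, 1 is shut, values between are in proportion. In form: [[[tx, ty, tz, wx, wy, wz, grip], ...]]. A call has 1 to 5 rows; each row shifts and turns the commanded pose from where the row before left it, along the tool's axes as they then stand; what a row does not reach is not made up. A row lasts 1/12 s, in which the tool goes at most 41.7 mm and 7.16 degrees, less where a joint would pass 70% of its speed; a pose out of reach is approached as far as the arm can. A call is refused whole if a number of a shift passes 41.7 or a number of a turn 0.125, either way. A call with a gripper value outside its range is refused whole. The fingers move at their own pace and stop on an object; "force" is the grip in N (left out, the last holds). Time passes only in rows, so rows that do not move let the fingers close. It gives the time, the measured TCP pose, the force and the opening at its end, in the units of the state.
- get_obs(): the state, without advancing time (a new reading comes with each control period).
- grab_frame(name): name is "side" or "top" or "wrist"; returns a dict with "frame" (480x640x3 uint8, red, green, blue), "range_z" (480x640 float32, m along the optical axis (not along the pixel's ray), 0 where there is no reading), "camera_matrix" (3x3 intrinsics, pixels), "rvec" (rotation vector, rad) and "tvec" (3), from world to camera coordinates, as OpenCV has them; the wrist camera has in their place "hand_eye" (4x4, takes a point from camera to tool coordinates, whose origin is the TCP and whose axes are the flange's). Camera axes: x right, y down, z forward; pixel columns grow to the right and rows downward; lengths in m; the calibration is good to about 2 mm. A picture is of the moment at which its call begins: read the wrist's pose just before it.
- job.finish_job(): hands the job in, once; it reports no verdict.
Trained networks look in a picture, given as the dict that the camera call returned (one of the last four; its "shot" number tells which), for a name from the list of things; names that differ only in an ending like _2 or _b are one class to them, and where a whole thing is asked for, a point or a joint stands for the part that bears it (a point fixed in the world has none). Each returns a list of dicts, best first, with "p" (0 to 1); they miss things now and then, are a little off and sometimes report something else, mostly with a low value. They report only what shows in the picture. A call takes as long as a camera call. They do not tell look-alikes from the thing itself.
- search_frame(picture, target): "centre" ([row, column] in pixels, amid what is visible of it).
The state is a dict: "time_s": time; "joints": joint angles; "dq": joint speeds; "joint_torque": joint torques, N m; "tool_pos": TCP position; "tcp_rot": TCP orientation; "contact_force": force on the tool from outside, world axes, zero at the start; "ft_torque": the same for the moment, N m; "grip_width": finger opening in m.
Only numpy, scipy, OpenCV 4.12 (cv2) and the standard library are available. Lean on these libraries where they do the work, as an engineer would, in place of code of your own. Each camera call takes 0.05 s, during which the arm holds its last target. There are 200 camera calls.

## Working session

There is one attempt and no reset: what is moved stays moved. The work goes in short steps, Python scripts to look and compute and a tool call to move; the robot and the scene stay as the last step left them, time stands still between calls to the robot, and variables do not carry over. Pictures are saved under pics/ and viewed, about 12 in all and at most 16, crops included, and the job is handed in when it is done.

Besides the shell and the picture viewer there is one more tool, called after "Emit:" by a JSON object that holds its "method" and its "body", one argument or row to a line. drive_tool: Moves the arm, as the interface text tells. Its arguments: {"type":"object","properties":{"rows":{"type":"array","items":{"type":"array","items":{"type":"array","items":{"type":"number"}}}},"force":{"type":"number"}},"required":["rows"]}

```bash
mkdir -p pics
cat > h.py <<'E'
import numpy as np, cv2
from workcell import get_obs, grab_frame, job, search_frame, arm
def cloud(p):
    K=p["camera_matrix"];z=p["range_z"];v,u=np.mgrid[:480,:640]
    c=np.stack([(u-K[0,2])/K[0,0]*z,(v-K[1,2])/K[1,1]*z,z],-1)
    if "rvec" in p:
        R=cv2.Rodrigues(np.array(p["rvec"],float))[0]; w=(c-np.array(p["tvec"]).ravel())@R
    w[z==0]=np.nan
    return w
def save(p,n,crop=None,s=1):
    f=p["frame"]
    if crop: f=f[crop[0]:crop[1],crop[2]:crop[3]]
    cv2.imwrite("pics/"+n+".png",cv2.cvtColor(cv2.resize(f,None,fx=s,fy=s,interpolation=cv2.INTER_CUBIC),cv2.COLOR_RGB2BGR))
NAMES="pan_rim sieve_fine_center sieve_medium_center sieve_coarse_center lid_knob flask_center jar_center".split()
E
python3 - <<'E'
from h import *
print(get_obs(),arm.pinch_z)
for c in("top","side"):
    p=grab_frame(c);save(p,c,s=1.25);w=cloud(p)
    np.savez("/tmp/"+c,f=p["frame"],w=w)
    for n in NAMES:
        for d in search_frame(p,n)[:5]:
            r,k=map(int,np.round(d["centre"]));print(c,n,round(d["p"],2),r,k,np.round(w[r,k],3))
E
```

```text
{'time_s': 0.0, 'joints': array([-1.45399835e+00,  3.42735684e-01,  1.52503991e+00,  1.11786823e-06,
        1.27542834e+00, -1.45998313e-01]), 'dq': array([-0.00058404, -0.0006543 , -0.00040807, -0.00068293, -0.00045738,
        0.00205789]), 'joint_torque': array([ 2.41255555e-03, -4.33669710e+01, -2.46012086e+01,  5.81979930e-05,
        7.79636786e-03, -1.80629826e-05]), 'tool_pos': array([ 0.13635865, -0.50654738,  0.23061126]), 'tcp_rot': array([-3.13999867e+00, -2.35467354e-04,  2.62795772e-01]), 'contact_force': array([0.3610645 , 0.68457983, 0.61016723]), 'ft_torque': array([ 0.01164369, -0.00752736, -0.01914427]), 'grip_width': 0.08556553819562095} 0.0187
top pan_rim 0.94 260 443 [ 0.418 -0.285  0.021]
top pan_rim 0.6 252 269 [0.425 0.054 0.054]
top sieve_fine_center 0.71 205 325 [ 0.521 -0.051  0.025]
top sieve_medium_center 0.88 198 212 [ 0.534  0.176 -0.001]
top sieve_medium_center 0.69 189 150 [0.543 0.288 0.034]
top sieve_coarse_center 0.77 252 271 [0.425 0.051 0.055]
top sieve_coarse_center 0.73 254 210 [ 0.421  0.175 -0.001]
top sieve_coarse_center 0.67 268 328 [ 0.398 -0.06   0.001]
top lid_knob 0.93 260 160 [0.407 0.269 0.013]
top lid_knob 0.49 253 271 [0.423 0.051 0.052]
top lid_knob 0.18 199 425 [ 0.53  -0.237  0.07 ]
top flask_center 0.56 201 422 [ 0.527 -0.233  0.061]
top jar_center 0.78 256 386 [ 0.421 -0.163  0.073]
side pan_rim 0.6 206 394 [ 0.411 -0.268  0.026]
side sieve_medium_center 0.56 280 231 [0.504 0.195 0.041]
side sieve_medium_center 0.55 307 171 [0.525 0.311 0.046]
side sieve_coarse_center 0.76 242 360 [ 0.377 -0.027  0.047]
side sieve_coarse_center 0.68 289 282 [0.402 0.195 0.054]
side sieve_coarse_center 0.58 258 315 [0.413 0.076 0.051]
side lid_knob 0.9 336 245 [0.41  0.282 0.017]
side flask_center 0.95 192 345 [ 0.521 -0.238  0.049]
side jar_center 0.83 206 374 [ 0.409 -0.153  0.068]
```

View pics/top.png

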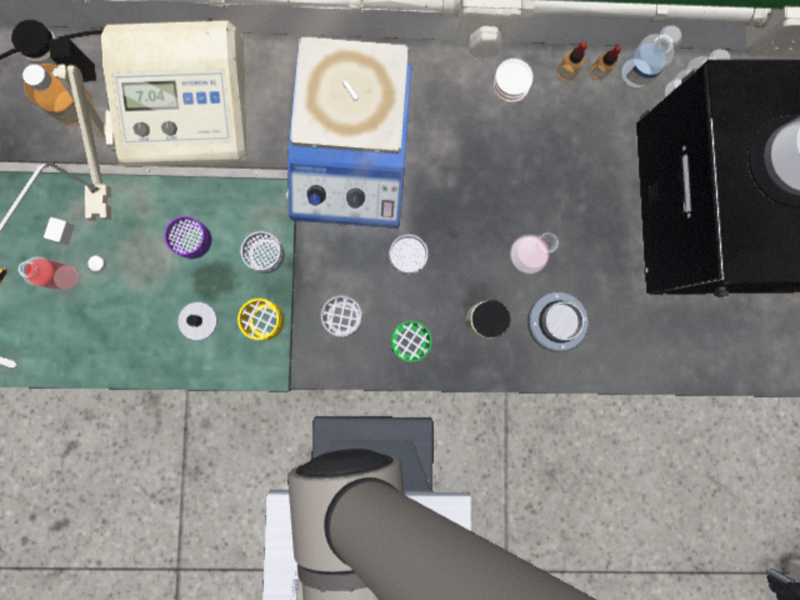

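View pics/side.png

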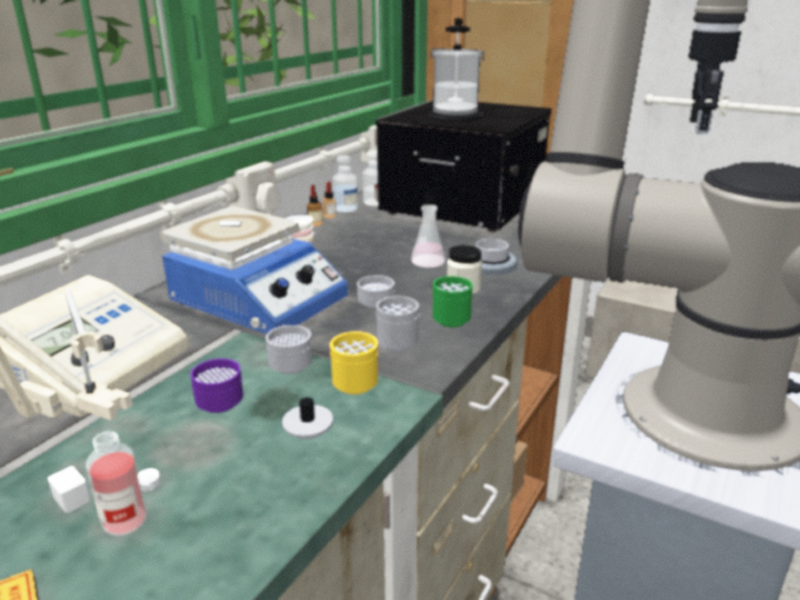

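The top view (800 px scale) shows these pieces:
- **Parts:** fine sieve (408,254), steel medium (262,251), steel coarse (342,316), lid (197,321), pan (558,322).
- **Bystanders:** jar (489,319), flask (530,254).
- **Look-alikes to leave alone:** purple medium (187,237), yellow coarse (260,319), green coarse (411,341).

Next I'll refine the positions and check clearances.

Run:
```python
from h import *
t=np.load("/tmp/top.npz");s=np.load("/tmp/side.npz")
A={'fine':(.521,-.051,.036),'med':(.534,.176,.048),'coarse':(.425,.053,.064),'lid':(.41,.27,.013),'pan':(.418,-.285,.041),'jar':(.42,-.165,.071),'purple':(.543,.288,.048),'yellow':(.421,.175,.064),'green':(.398,-.06,.064),'flask':(.525,-.235,.01)}
for n,(x,y,h) in A.items():
  o=[n]
  for c in (t,s):
    w=c['w'];m=(np.hypot(w[...,0]-x,w[...,1]-y)<.045)&(abs(w[...,2]-h)<.005)
    P=w[m]
    if len(P)<5: o.append('-');continue
    (cx,cy),r=cv2.minEnclosingCircle(P[:,:2].astype(np.float32))
    allm=np.hypot(w[...,0]-x,w[...,1]-y)<.045
    o.append((len(P),round(cx,4),round(cy,4),round(r,4),'mid',np.round((P.min(0)+P.max(0))[:2]/2,4),'zmax',round(float(np.nanmax(w[allm][:,2])),3)))
  print(*o)
for n in('fine','med'):
  x,y,h=A[n];w=t['w'];
  for lo in (.04,.06,.08):
    m=(w[...,2]>lo)&(abs(w[...,1]-y)<.12)&(w[...,0]>x+.035)&(w[...,0]<.7)
    P=w[m]; print(n,lo,len(P),P[:,0].min() if len(P) else'', [ (round(b,2),round(float(P[abs(P[:,1]-b)<.01][:,0].min()),3)) for b in np.arange(y-.1,y+.11,.02) if (abs(P[:,1]-b)<.01).any()])
f=t['f'];f=f[180:290,130:480]
cv2.imwrite("pics/crop.png",cv2.cvtColor(cv2.resize(f,None,fx=2.28,fy=2.28,interpolation=cv2.INTER_CUBIC),cv2.COLOR_RGB2BGR))
```

```text
fine (142, 0.5244, -0.0528, 0.0303, 'mid', array([ 0.5239, -0.053 ]), 'zmax', 0.04) (181, 0.5273, -0.0521, 0.0333, 'mid', array([ 0.526 , -0.0516]), 'zmax', 0.038)
med (159, 0.5213, 0.173, 0.0304, 'mid', array([0.5211, 0.1729]), 'zmax', 0.053) (258, 0.5223, 0.1744, 0.0316, 'mid', array([0.5226, 0.1746]), 'zmax', 0.05)
coarse (140, 0.4235, 0.0473, 0.0301, 'mid', array([0.4235, 0.0473]), 'zmax', 0.068) (229, 0.4253, 0.0485, 0.032, 'mid', array([0.425 , 0.0487]), 'zmax', 0.066)
lid (649, 0.4142, 0.274, 0.0307, 'mid', array([0.4137, 0.2743]), 'zmax', 0.042) (700, 0.4157, 0.2764, 0.0312, 'mid', array([0.4154, 0.2757]), 'zmax', 0.041)
pan (152, 0.4246, -0.2958, 0.0304, 'mid', array([ 0.4251, -0.2952]), 'zmax', 0.045) (128, 0.4249, -0.2935, 0.0325, 'mid', array([ 0.4255, -0.2939]), 'zmax', 0.043)
jar (690, 0.4232, -0.1764, 0.0282, 'mid', array([ 0.424 , -0.1757]), 'zmax', 0.075) (245, 0.4243, -0.1748, 0.0295, 'mid', array([ 0.424 , -0.1746]), 'zmax', 0.073)
purple (176, 0.5417, 0.2893, 0.0307, 'mid', array([0.5422, 0.2893]), 'zmax', 0.052) (333, 0.5437, 0.2912, 0.0327, 'mid', array([0.5435,
[... 939 characters left out ...]
44462 [(np.float64(-0.05), 0.637), (np.float64(-0.03), 0.63), (np.float64(-0.01), 0.629), (np.float64(0.01), 0.631), (np.float64(0.03), 0.592), (np.float64(0.05), 0.632)]
med 0.04 3286 0.5692088237858995 [(np.float64(0.08), 0.582), (np.float64(0.1), 0.581), (np.float64(0.12), 0.581), (np.float64(0.14), 0.584), (np.float64(0.22), 0.685), (np.float64(0.24), 0.679), (np.float64(0.26), 0.678), (np.float64(0.28), 0.569)]
med 0.06 2445 0.5872186543080894 [(np.float64(0.08), 0.59), (np.float64(0.1), 0.587), (np.float64(0.12), 0.605), (np.float64(0.14), 0.613)]
med 0.08 1655 0.5947178673112097 [(np.float64(0.08), 0.597), (np.float64(0.1), 0.595), (np.float64(0.12), 0.634), (np.float64(0.14), 0.638)]
```

View pics/crop.png

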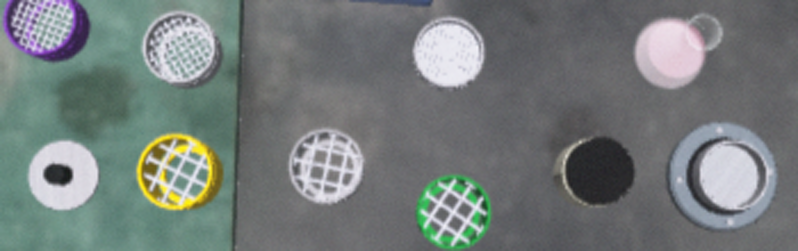

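The crop confirms the choice: fine at about (448,52), steel medium at (182,48), steel coarse at (327,165), lid at (63,174), pan at (730,173). The coloured ones stay untouched. I'll rotate the tool to yaw 0 and move above the fine sieve.

Emit:
{"method": "drive_tool", "body": {
  "rows": [
    [[0,0,0,0,0,0.0877,-0.7],[0,0,0,0,0,0.0877,-0.7],[0,0,0,0,0,0.0876,-0.7],[10,-10,0,0,0,0,-0.7],[25,-29,0,0,0,0,-0.7]]
  ],
  "force": 50
}}

```text
time_s: 1.22
tool_pos: [0.1702, -0.4698, 0.2309]
tcp_rot: [3.14, 0.001, -0.002]
contact_force: [0.9, 0.1, 1.4]
grip_width: 0.0723
```

Emit:
{"method": "drive_tool", "body": {
  "rows": [
    [[26,-30,0,0,0,0,-0.7],[26,-30,0,0,0,0,-0.7],[26,-30,0,0,0,0,-0.7],[26,-30,0,0,0,0,-0.7],[26,-30,0,0,0,0,-0.7]]
  ]
}}

```text
time_s: 1.63
tool_pos: [0.3025, -0.3157, 0.2315]
tcp_rot: [3.141, -0.0, 0.002]
contact_force: [1.2, -0.6, -0.8]
grip_width: 0.0726
```

Emit:
{"method": "drive_tool", "body": {
  "rows": [
    [[26,-30,0,0,0,0,-0.7],[26,-30,0,0,0,0,-0.7],[26,-30,0,0,0,0,-0.7],[26,-30,0,0,0,0,-0.7],[20,-25,0,0,0,0,-0.7]]
  ]
}}

```text
time_s: 2.05
tool_pos: [0.4268, -0.17, 0.2315]
tcp_rot: [-3.141, -0.001, 0.003]
contact_force: [-1.1, -0.2, -0.1]
grip_width: 0.0726
```

Emit:
{"method": "drive_tool", "body": {
  "rows": [
    [[24,-29,20,0,0,0,-0.7],[24,-29,20,0,0,0,-0.7],[24,-29,20,0,0,0,-0.7],[20,-24,20,0,0,0,-0.7],[5,-6,20,0,0,0,-0.7]]
  ]
}}

```text
time_s: 2.47
tool_pos: [0.523, -0.0538, 0.1319]
tcp_rot: [-3.141, -0.002, 0.005]
contact_force: [-0.0, -0.2, -0.1]
grip_width: 0.0725
```

Emit:
{"method": "drive_tool", "body": {
  "rows": [
    [[0,0,20,0,0,0,-0.7],[0,0,15,0,0,0,-0.7],[0,0,10,0,0,0,-0.7],[0,0,5,0,0,0,-0.7],[0,0,0,0,0,0,-0.7]]
  ]
}}

```text
time_s: 2.88
tool_pos: [0.5204, -0.0577, 0.082]
tcp_rot: [-3.141, 0.001, 0.0]
contact_force: [-0.6, 0.1, 0.3]
grip_width: 0.0725
```

Run:
```python
from h import *
print(get_obs()["tool_pos"]); p=grab_frame("wrist"); print(p["hand_eye"],p["camera_matrix"]); save(p,"w1")
```

```text
[ 0.52035637 -0.05774961  0.08202072]
[[ 3.22926505e-05 -9.50662014e-01 -3.10228520e-01  7.98841968e-02]
 [ 9.99999991e-01  7.15790859e-05 -1.15253323e-04 -5.26116331e-04]
 [ 1.31772830e-04 -3.10228513e-01  9.50662007e-01 -1.41861918e-01]
 [ 0.00000000e+00  0.00000000e+00  0.00000000e+00  1.00000000e+00]] [[398.14130756   0.         317.44320366]
 [  0.         398.14130756 242.15581899]
 [  0.           0.           1.        ]]
```

View pics/w1.png

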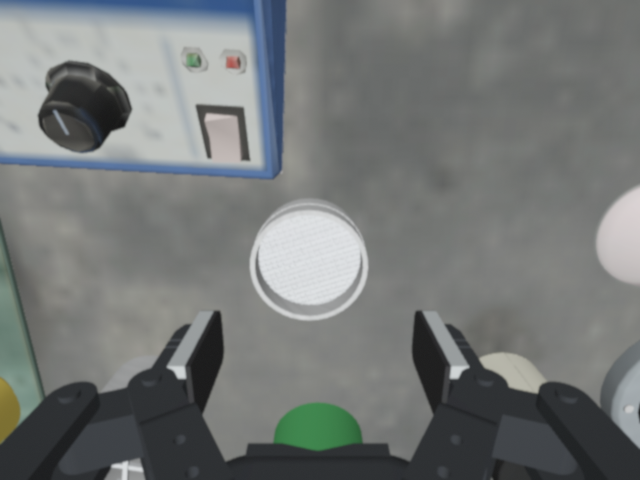

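The wrist view shows the fine sieve with its rim centred at about (308,262) between the open fingers. Its close mesh confirms it is the fine one. I'll fit the rim from the wrist depth.

```bash
cat >> h.py <<'E'
def wcloud():
    o=get_obs(); p=grab_frame("wrist"); from scipy.spatial.transform import Rotation as R
    K=p["camera_matrix"];z=p["range_z"];v,u=np.mgrid[:480,:640]
    c=np.stack([(u-K[0,2])/K[0,0]*z,(v-K[1,2])/K[1,1]*z,z],-1)
    H=np.array(p["hand_eye"]); t=c@H[:3,:3].T+H[:3,3]
    w=t@R.from_euler("xyz",o["tcp_rot"]).as_matrix().T+o["tool_pos"]; w[z==0]=np.nan
    return p,w,o
def ring(w,x,y,h,tol=.004,r=.036):
    P=w[(np.hypot(w[...,0]-x,w[...,1]-y)<r)&(abs(w[...,2]-h)<tol)]
    (cx,cy),rr=cv2.minEnclosingCircle(P[:,:2].astype(np.float32)); return len(P),np.round([cx,cy,rr,np.median(P[:,2])],4)
E
python3 - <<'E'
from h import *
p,w,o=wcloud(); print(o["tool_pos"],ring(w,.5245,-.0525,.036))
E
```

```text
[ 0.5208832  -0.05802041  0.08285292] (2117, array([ 0.5249, -0.0527,  0.0305,  0.0352]))
```

Emit:
{"method": "drive_tool", "body": {
  "rows": [
    [[4,-5,12,0,0,0,-0.7],[0,0,20,0,0,0,-0.7],[0,0,20,0,0,0,-0.7],[0,0,14,0,0,0,-0.7],[0,0,6,0,0,0,-0.7]]
  ]
}}

```text
time_s: 3.4
tool_pos: [0.5242, -0.0527, 0.0088]
tcp_rot: [-3.141, 0.002, -0.0]
contact_force: [0.1, -0.0, 0.5]
grip_width: 0.0726
```

Emit:
{"method": "drive_tool", "body": {
  "rows": [
    [[0,0,0,0,0,0,-0.5],[0,0,0,0,0,0,-0.2],[0,0,0,0,0,0,1],[0,0,0,0,0,0,1],[0,0,0,0,0,0,1]]
  ],
  "force": 40
}}

```text
time_s: 3.82
tool_pos: [0.5254, -0.0531, 0.0113]
tcp_rot: [3.141, -0.001, -0.0]
contact_force: [-0.1, -0.4, -1.2]
grip_width: 0.0595
```

Emit:
{"method": "drive_tool", "body": {
  "rows": [
    [[0,0,-5,0,0,0,1],[0,0,-20,0,0,0,1],[0,0,-30,0,0,0,1],[0,0,-35,0,0,0,1],[0,0,-30,0,0,0,1]]
  ]
}}

```text
time_s: 4.23
tool_pos: [0.5249, -0.053, 0.133]
tcp_rot: [3.141, -0.001, -0.0]
contact_force: [0.2, -1.0, -1.3]
grip_width: 0.0592
```

Emit:
{"method": "drive_tool", "body": {
  "rows": [
    [[-6,12,-10,0,0,0,1],[-14,24,-5,0,0,0,1],[-14,28,0,0,0,0,1],[-14,28,0,0,0,0,1],[-14,28,0,0,0,0,1]]
  ]
}}

```text
time_s: 4.65
tool_pos: [0.4621, -0.174, 0.1465]
tcp_rot: [3.141, -0.001, 0.001]
contact_force: [-0.8, -0.6, -0.7]
grip_width: 0.0593
```

Emit:
{"method": "drive_tool", "body": {
  "rows": [
    [[-14,28,0,0,0,0,1],[-12,28,0,0,0,0,1],[-8,28,0,0,0,0,1],[-4,22,0,0,0,0,1],[0,12,0,0,0,0,1]]
  ]
}}

```text
time_s: 5.07
tool_pos: [0.424, -0.2935, 0.1463]
tcp_rot: [3.14, -0.001, -0.003]
contact_force: [0.1, -0.2, -1.5]
grip_width: 0.0591
```

Emit:
{"method": "drive_tool", "body": {
  "rows": [
    [[0,3,0,0,0,0,1],[0,0,0,0,0,0,1]]
  ]
}}

```text
time_s: 5.23
tool_pos: [0.425, -0.2941, 0.1458]
tcp_rot: [-3.141, -0.0, -0.001]
contact_force: [-0.2, 0.3, -0.5]
grip_width: 0.0592
```

Run:
```python
from h import *
p,w,o=wcloud(); save(p,"w2"); np.save("/tmp/w2",w); t=o["tool_pos"]; print(t,o["contact_force"])
try: print("pan",ring(w,.425,-.2945,.041))
except Exception as e: print(e)
for z in (.02,.022,.024,.026,.028): 
  try: print("held",z,ring(w,t[0],t[1],t[2]+z,.003))
  except Exception as e: print(z,e)
```

```text
[ 0.42496239 -0.29412661  0.14575447] [-0.21811734  0.30597935 -0.45330858]
pan (740, array([ 0.425 , -0.2955,  0.0299,  0.0402]))
held 0.02 (3374, array([ 0.431 , -0.2941,  0.0347,  0.1659]))
held 0.022 (5679, array([ 0.4293, -0.2941,  0.035 ,  0.1695]))
held 0.024 (5795, array([ 0.4292, -0.2941,  0.0349,  0.1701]))
held 0.026 (4876, array([ 0.4293, -0.2941,  0.0349,  0.1704]))
held 0.028 (1789, array([ 0.4305, -0.2941,  0.0347,  0.1713]))
```

View pics/w2.png

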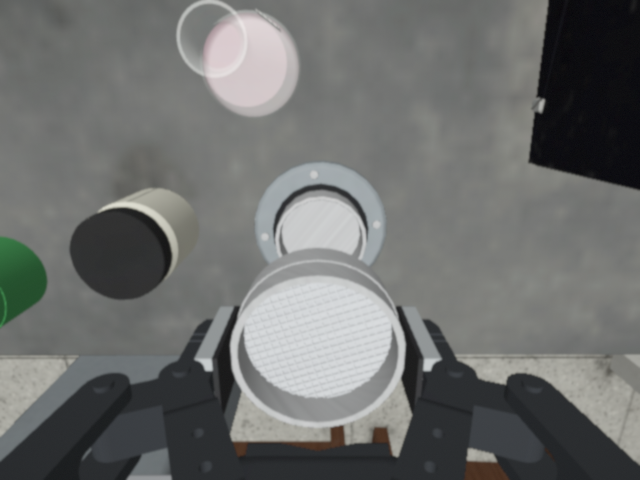

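The sieve is held level and centred, its rim at about (318,336), with the pan mouth at (320,235) beneath. I'll lower it.

Emit:
{"method": "drive_tool", "body": {
  "rows": [
    [[0,1,15,0,0,0,1],[0,0,25,0,0,0,1],[0,0,25,0,0,0,1],[0,0,18,0,0,0,1],[0,0,6,0,0,0,1]]
  ]
}}

```text
time_s: 5.7
tool_pos: [0.424, -0.2921, 0.0542]
tcp_rot: [-3.138, 0.004, 0.002]
contact_force: [-1.1, 0.6, -1.4]
grip_width: 0.0594
```

Emit:
{"method": "drive_tool", "body": {
  "rows": [
    [[0,0,3,0,0,0,1],[0,0,3,0,0,0,1],[0,0,3,0,0,0,1],[0,0,2,0,0,0,1],[0,0,1,0,0,0,1]]
  ]
}}

```text
time_s: 6.12
tool_pos: [0.4251, -0.2952, 0.0451]
tcp_rot: [3.141, -0.001, -0.0]
contact_force: [0.2, 0.9, -1.1]
grip_width: 0.0594
```

Emit:
{"method": "drive_tool", "body": {
  "rows": [
    [[0,0,1,0,0,0,1],[0,0,1,0,0,0,1],[0,0,0.5,0,0,0,1],[0,0,0,0,0,0,1]]
  ]
}}

```text
time_s: 6.45
tool_pos: [0.425, -0.2953, 0.0436]
tcp_rot: [3.141, -0.001, -0.0]
contact_force: [-2.4, 2.0, 9.6]
grip_width: 0.0591
```

It reached the expected height of 0.0436 m with 9.6 N of contact, so it is seated. I'll release and back off.

Emit:
{"method": "drive_tool", "body": {
  "rows": [
    [[0,0,0,0,0,0,0.0],[0,0,0,0,0,0,-0.7],[0,0,0,0,0,0,-0.7],[0,0,-10,0,0,0,-0.7],[0,0,-25,0,0,0,-0.7]]
  ]
}}

```text
time_s: 6.87
tool_pos: [0.4233, -0.2937, 0.0754]
tcp_rot: [-3.137, 0.005, -0.0]
contact_force: [-0.7, -0.4, -0.7]
grip_width: 0.073
```

Emit:
{"method": "drive_tool", "body": {
  "rows": [
    [[0,0,-35,0,0,0,-0.7],[0,0,-35,0,0,0,-0.7],[0,0,-10,0,0,0,-0.7],[0,0,0,0,0,0,-0.7]]
  ]
}}

```text
time_s: 7.2
tool_pos: [0.4263, -0.2964, 0.1609]
tcp_rot: [3.136, -0.005, -0.0]
contact_force: [0.7, -1.4, -0.8]
grip_width: 0.0728
```

Run:
```python
from h import *
p,w,o=wcloud(); t=o["tool_pos"]; print(t,o["grip_width"])
print("fine",ring(w,.425,-.2953,.069,.006)); P=w[(abs(np.hypot(w[...,0]-.425,w[...,1]+.2953)-.0288)<.0015)&(w[...,2]>.06)]
A=np.c_[P[:,:2]-[.425,-.2953],np.ones(len(P))]; print("rim plane",np.linalg.lstsq(A,P[:,2],rcond=None)[0])
```

```text
[ 0.42630475 -0.29635494  0.16088978] 0.072807498036307
fine (1583, array([ 0.4253, -0.2948,  0.0304,  0.0681]))
rim plane [2.93196759 0.01273404 0.13928646]
```

The fine sieve is seated: its rim is centred on the pan at the expected height, allowing for the 0.8 mm depth bias. Next is the medium sieve.

Emit:
{"method": "drive_tool", "body": {
  "rows": [
    [[4,-18,0,0,0,0,-0.7],[8,-36,0,0,0,0,-0.7],[8,-38,0,0,0,0,-0.7],[8,-38,0,0,0,0,-0.7],[8,-38,0,0,0,0,-0.7]]
  ]
}}

```text
time_s: 7.67
tool_pos: [0.4597, -0.125, 0.1552]
tcp_rot: [-3.14, 0.004, -0.001]
contact_force: [1.0, -0.9, -1.0]
grip_width: 0.0724
```

Emit:
{"method": "drive_tool", "body": {
  "rows": [
    [[8,-38,0,0,0,0,-0.7],[8,-38,0,0,0,0,-0.7],[8,-38,0,0,0,0,-0.7],[8,-38,0,0,0,0,-0.7],[8,-38,0,0,0,0,-0.7]]
  ]
}}

```text
time_s: 8.08
tool_pos: [0.4997, 0.0649, 0.1552]
tcp_rot: [3.142, 0.004, -0.0]
contact_force: [1.5, -1.0, -0.4]
grip_width: 0.0724
```

Emit:
{"method": "drive_tool", "body": {
  "rows": [
    [[8,-38,0,0,0,0,-0.7],[8,-36,0,0,0,0,-0.7],[4,-28,10,0,0,0,-0.7],[0,-9,20,0,0,0,-0.7],[0,0,10,0,0,0,-0.7]]
  ]
}}

```text
time_s: 8.5
tool_pos: [0.5188, 0.176, 0.1133]
tcp_rot: [3.141, 0.005, 0.003]
contact_force: [-0.5, 0.1, 0.3]
grip_width: 0.0728
```

Emit:
{"method": "drive_tool", "body": {
  "rows": [
    [[0,0,0,0,0,0,-0.7],[0,0,0,0,0,0,-0.7]]
  ]
}}

```text
time_s: 8.67
tool_pos: [0.5199, 0.1729, 0.1157]
tcp_rot: [3.14, 0.004, -0.001]
contact_force: [0.7, -0.4, 0.1]
grip_width: 0.0724
```

Run:
```python
from h import *
p,w,o=wcloud(); t=o["tool_pos"]; print(t,o["tcp_rot"]); save(p,"w3")
print("med",ring(w,.522,.1737,.048))
```

```text
[0.51992398 0.17291279 0.11570304] [ 3.14049305e+00  3.67323705e-03 -7.61604588e-04]
med (1734, array([0.5219, 0.1739, 0.0304, 0.0472]))
```

View pics/w3.png

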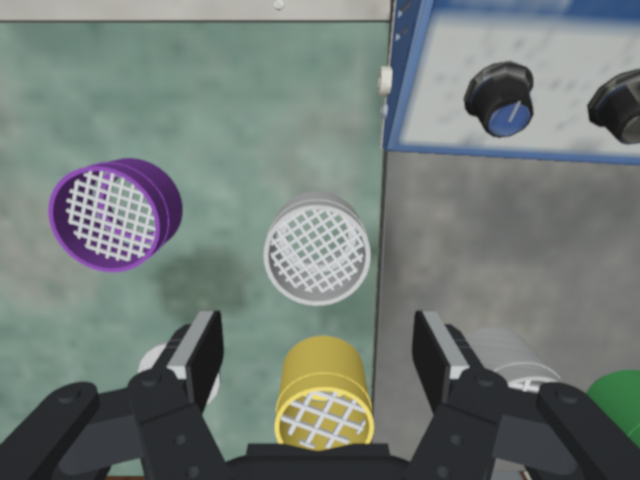

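The wrist view shows the steel medium sieve at about (318,250). Purple (115,215) and yellow (325,390) are clear of the fingers. I'll grasp.

Emit:
{"method": "drive_tool", "body": {
  "rows": [
    [[2,-1,10,0.001,0.0037,0,-0.7],[0,0,25,0,0,0,-0.7],[0,0,30,0,0,0,-0.7],[0,0,22,0,0,0,-0.7],[0,0,8,0,0,0,-0.7]]
  ]
}}

```text
time_s: 9.13
tool_pos: [0.5221, 0.1735, 0.0201]
tcp_rot: [-3.141, -0.0, -0.002]
contact_force: [-0.8, -0.3, 0.6]
grip_width: 0.0726
```

Emit:
{"method": "drive_tool", "body": {
  "rows": [
    [[0,0,0,0,0,0,-0.5],[0,0,0,0,0,0,-0.2],[0,0,0,0,0,0,1],[0,0,0,0,0,0,1],[0,0,0,0,0,0,1]]
  ]
}}

```text
time_s: 9.55
tool_pos: [0.524, 0.1751, 0.0233]
tcp_rot: [-3.14, -0.006, -0.0]
contact_force: [0.2, -0.4, -1.3]
grip_width: 0.0593
```

Emit:
{"method": "drive_tool", "body": {
  "rows": [
    [[0,0,-5,0,0,0,1],[0,0,-20,0,0,0,1],[0,0,-35,0,0,0,1],[0,0,-40,0,0,0,1],[0,0,-40,0,0,0,1]]
  ]
}}

```text
time_s: 9.97
tool_pos: [0.5221, 0.1749, 0.164]
tcp_rot: [-3.141, -0.003, -0.0]
contact_force: [1.6, 0.5, -1.0]
grip_width: 0.059
```

Emit:
{"method": "drive_tool", "body": {
  "rows": [
    [[0,0,-20,0,0,0,1],[0,0,0,0,0,0,1]]
  ]
}}

```text
time_s: 10.13
tool_pos: [0.5253, 0.1756, 0.1885]
tcp_rot: [-3.139, -0.015, 0.0]
contact_force: [0.9, 0.6, -0.4]
grip_width: 0.0588
```

Emit:
{"method": "drive_tool", "body": {
  "rows": [
    [[0,0,0,0,0,0,1],[0,0,0,0,0,0,1]]
  ]
}}

```text
time_s: 10.3
tool_pos: [0.5218, 0.1748, 0.1813]
tcp_rot: [-3.141, -0.002, -0.0]
contact_force: [0.2, 0.7, -1.0]
grip_width: 0.0593
```

Run:
```python
from h import *
p,w,o=wcloud(); t=o["tool_pos"]; print(t,o["tcp_rot"],o["dq"])
m=(np.hypot(w[...,0]-t[0],w[...,1]-t[1])<.028)&(w[...,2]>t[2]-.01); P=w[m]
print(np.nanpercentile(P[:,2],[1,50,99])-t[2])
```

```text
[0.52183014 0.17478638 0.18128806] [-3.14099411e+00 -2.04418204e-03 -1.15409015e-04] [-0.00112604  0.02441674  0.01425058  0.00143834 -0.00112663 -0.00092683]
[-0.00256036  0.02409697  0.08695591]
```

Emit:
{"method": "drive_tool", "body": {
  "rows": [
    [[-4,15,0,0,0,0,1],[-8,28,0,0,0,0,1],[-8,34,0,0,0,0,1],[-8,34,0,0,0,0,1],[-8,34,0,0,0,0,1]]
  ]
}}

```text
time_s: 10.77
tool_pos: [0.4851, 0.0289, 0.1801]
tcp_rot: [-3.14, -0.0, 0.001]
contact_force: [0.9, -1.0, -1.1]
grip_width: 0.059
```

Emit:
{"method": "drive_tool", "body": {
  "rows": [
    [[-8,34,0,0,0,0,1],[-8,34,0,0,0,0,1],[-8,34,0,0,0,0,1],[-8,34,0,0,0,0,1],[-8,34,0,0,0,0,1]]
  ]
}}

```text
time_s: 11.18
tool_pos: [0.4451, -0.1412, 0.18]
tcp_rot: [-3.139, -0.001, -0.0]
contact_force: [0.3, -0.8, -0.9]
grip_width: 0.0588
```

Emit:
{"method": "drive_tool", "body": {
  "rows": [
    [[-7,34,0,0,0,0,1],[-6,34,0,0,0,0,1],[-5,30,0,0,0,0,1],[-3,28,0,0,0,0,1],[0,16,0,0,0,0,1]]
  ]
}}

```text
time_s: 11.6
tool_pos: [0.4242, -0.2844, 0.1797]
tcp_rot: [-3.139, -0.001, -0.002]
contact_force: [-0.2, -0.1, -0.9]
grip_width: 0.059
```

Emit:
{"method": "drive_tool", "body": {
  "rows": [
    [[0,10,0,0,0,0,1],[0,3,0,0,0,0,1],[0,0,0,0,0,0,1],[0,0,0,0,0,0,1]]
  ]
}}

```text
time_s: 11.93
tool_pos: [0.4256, -0.2938, 0.1809]
tcp_rot: [-3.139, -0.003, 0.001]
contact_force: [-1.0, 0.7, -0.6]
grip_width: 0.0591
```

Run:
```python
from h import *
p,w,o=wcloud(); t=o["tool_pos"]; print(t,o["tcp_rot"],o["grip_width"],o["dq"].round(3)); save(p,"w4")
print(ring(w,.4252,-.295,.069))
```

```text
[ 0.42563736 -0.29375123  0.18088478] [-3.13936382e+00 -2.89866419e-03  7.18009713e-04] 0.05907307052279899 [ 0.01  -0.011  0.003  0.001 -0.001 -0.002]
(709, array([ 0.4254, -0.2948,  0.0302,  0.0682]))
```

View pics/w4.png

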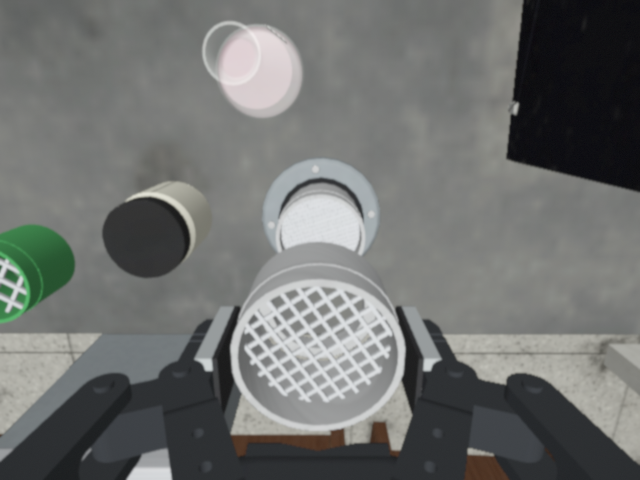

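Medium is held level, its rim at about (318,345), above the fine sieve at (320,222). The flask and jar are undisturbed. I'll lower it.

Emit:
{"method": "drive_tool", "body": {
  "rows": [
    [[0,1,12,-0.002,-0.002,0,1],[0,0,22,0,0,0,1],[0,0,22,0,0,0,1],[0,0,16,0,0,0,1],[0,0,8,0,0,0,1]]
  ]
}}

```text
time_s: 12.4
tool_pos: [0.4252, -0.2941, 0.0995]
tcp_rot: [-3.14, 0.001, 0.001]
contact_force: [0.9, 0.5, -1.3]
grip_width: 0.0595
```

Emit:
{"method": "drive_tool", "body": {
  "rows": [
    [[0,0,4,0,0,0,1],[0,0,3,0,0,0,1],[0,0,3,0,0,0,1],[0,0,3,0,0,0,1],[0,0,2,0,0,0,1]]
  ]
}}

```text
time_s: 12.82
tool_pos: [0.426, -0.2964, 0.0867]
tcp_rot: [3.14, -0.003, -0.0]
contact_force: [0.1, 0.3, -0.7]
grip_width: 0.0593
```

Emit:
{"method": "drive_tool", "body": {
  "rows": [
    [[0,0,1,0,0,0,1],[0,0,1,0,0,0,1],[0,0,1,0,0,0,1],[0,0,0,0,0,0,1]]
  ]
}}

```text
time_s: 13.15
tool_pos: [0.4258, -0.2963, 0.0836]
tcp_rot: [3.14, -0.002, -0.0]
contact_force: [0.4, 0.7, 0.2]
grip_width: 0.0591
```

Emit:
{"method": "drive_tool", "body": {
  "rows": [
    [[0,-1,1,0,0,0,1],[0,0,0.5,0,0,0,1],[0,0,0,0,0,0,1]]
  ]
}}

```text
time_s: 13.4
tool_pos: [0.426, -0.2962, 0.0835]
tcp_rot: [3.138, -0.003, -0.0]
contact_force: [-4.2, -0.6, 11.8]
grip_width: 0.059
```

Emit:
{"method": "drive_tool", "body": {
  "rows": [
    [[0,0,0,0,0,0,0.0],[0,0,0,0,0,0,-0.7],[0,0,0,0,0,0,-0.7],[0,0,-10,0,0,0,-0.7],[0,0,-25,0,0,0,-0.7]]
  ]
}}

```text
time_s: 13.82
tool_pos: [0.4242, -0.2936, 0.1148]
tcp_rot: [-3.138, 0.003, -0.0]
contact_force: [0.0, 0.5, -0.0]
grip_width: 0.0727
```

Emit:
{"method": "drive_tool", "body": {
  "rows": [
    [[0,0,-35,0,0,0,-0.7],[0,0,-30,0,0,0,-0.7],[0,0,-10,0,0,0,-0.7],[0,0,0,0,0,0,-0.7],[0,0,0,0,0,0,-0.7]]
  ]
}}

```text
time_s: 14.23
tool_pos: [0.4255, -0.2949, 0.1918]
tcp_rot: [3.14, -0.002, -0.0]
contact_force: [-0.4, 0.6, -1.0]
grip_width: 0.0726
```

Run:
```python
from h import *
p,w,o=wcloud(); t=o["tool_pos"]; print(t,o["tcp_rot"])
print("med",ring(w,.4252,-.295,.109,.006))
P=w[(np.hypot(w[...,0]-.4252,w[...,1]+.295)<.036)&(abs(w[...,2]-.109)<.006)]
for s in ((1,0),(-1,0),(0,1),(0,-1)):
  d=(P[:,:2]-[.4252,-.295])@np.array(s); print(s,np.percentile(P[d>.022][:,2],[20,50,80,95]).round(4) if (d>.022).any() else '')
```

```text
[ 0.42546332 -0.29487693  0.19177223] [ 3.14032328e+00 -1.95134887e-03 -1.07020363e-04]
med (1698, array([ 0.4248, -0.2958,  0.0305,  0.108 ]))
(1, 0) [0.1066 0.108  0.1087 0.1092]
(-1, 0) [0.1053 0.1078 0.1086 0.1092]
(0, 1) [0.1073 0.1082 0.1088 0.1094]
(0, -1) [0.1073 0.1081 0.1087 0.1093]
```

Medium is seated and level, with its rim at about 0.109 m. Next is coarse.

Emit:
{"method": "drive_tool", "body": {
  "rows": [
    [[0,-18,0,0,0,0,-0.7],[0,-34,0,0,0,0,-0.7],[0,-37,0,0,0,0,-0.7],[0,-37,0,0,0,0,-0.7],[0,-37,0,0,0,0,-0.7]]
  ]
}}

```text
time_s: 14.7
tool_pos: [0.4242, -0.1301, 0.1897]
tcp_rot: [-3.141, 0.002, -0.001]
contact_force: [0.4, -0.3, 0.3]
grip_width: 0.0728
```

Emit:
{"method": "drive_tool", "body": {
  "rows": [
    [[0,-37,0,0,0,0,-0.7],[0,-37,0,0,0,0,-0.7],[0,-37,0,0,0,0,-0.7],[0,-37,5,0,0,0,-0.7],[0,-22,20,0,0,0,-0.7]]
  ]
}}

```text
time_s: 15.12
tool_pos: [0.4258, 0.0408, 0.1667]
tcp_rot: [3.141, -0.004, 0.001]
contact_force: [0.5, -0.1, -0.4]
grip_width: 0.0729
```

Emit:
{"method": "drive_tool", "body": {
  "rows": [
    [[0,-8,20,0,0,0,-0.7],[0,-1,10,0,0,0,-0.7],[0,0,0,0,0,0,-0.7],[0,0,0,0,0,0,-0.7]]
  ]
}}

```text
time_s: 15.45
tool_pos: [0.4246, 0.047, 0.1351]
tcp_rot: [3.141, 0.002, 0.0]
contact_force: [0.5, -0.7, 0.1]
grip_width: 0.0725
```

Run:
```python
from h import *
p,w,o=wcloud(); t=o["tool_pos"]; print(t,o["tcp_rot"]); save(p,"w5")
print("coarse",ring(w,.4245,.0475,.064))
```

```text
[0.42464874 0.04702581 0.13512826] [3.14069018e+00 2.23222723e-03 2.38205916e-04]
coarse (1681, array([0.4243, 0.0476, 0.0305, 0.0632]))
```

View pics/w5.png

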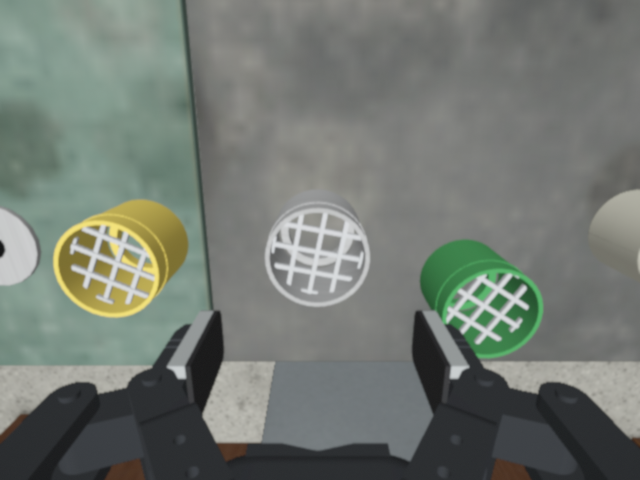

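The steel coarse sieve is at about (318,255), and green and yellow are clear of the jaws. I'll grasp.

Emit:
{"method": "drive_tool", "body": {
  "rows": [
    [[0,-0.5,10,0,0.001,0,-0.7],[0,0,25,0,0,0,-0.7],[0,0,30,0,0,0,-0.7],[0,0,24,0,0,0,-0.7],[0,0,10,0,0,0,-0.7]]
  ]
}}

```text
time_s: 15.92
tool_pos: [0.425, 0.0467, 0.0355]
tcp_rot: [3.141, 0.0, -0.002]
contact_force: [-1.2, -0.2, -1.0]
grip_width: 0.0727
```

Emit:
{"method": "drive_tool", "body": {
  "rows": [
    [[0,0,0,0,0,0,-0.5],[0,0,0,0,0,0,-0.2],[0,0,0,0,0,0,1],[0,0,0,0,0,0,1],[0,0,0,0,0,0,1]]
  ]
}}

```text
time_s: 16.33
tool_pos: [0.4267, 0.0471, 0.0384]
tcp_rot: [3.14, -0.005, -0.0]
contact_force: [-0.3, -0.4, -1.4]
grip_width: 0.0588
```

Emit:
{"method": "drive_tool", "body": {
  "rows": [
    [[0,0,-5,0,0,0,1],[0,0,-20,0,0,0,1],[0,0,-35,0,0,0,1],[0,0,-40,0,0,0,1],[0,0,-40,0,0,0,1]]
  ]
}}

```text
time_s: 16.75
tool_pos: [0.4248, 0.0475, 0.1795]
tcp_rot: [3.141, -0.002, -0.0]
contact_force: [1.3, 0.3, -0.2]
grip_width: 0.0586
```

Emit:
{"method": "drive_tool", "body": {
  "rows": [
    [[0,2,-35,0,0,0,1],[0,10,-20,0,0,0,1],[0,20,0,0,0,0,1],[0,30,0,0,0,0,1],[0,32,0,0,0,0,1]]
  ]
}}

```text
time_s: 17.17
tool_pos: [0.4252, -0.0468, 0.2339]
tcp_rot: [3.14, -0.005, 0.002]
contact_force: [0.9, -0.5, -2.0]
grip_width: 0.0586
```

Emit:
{"method": "drive_tool", "body": {
  "rows": [
    [[0,34,0,0,0,0,1],[0,34,0,0,0,0,1],[0,34,0,0,0,0,1],[0,34,0,0,0,0,1],[0,34,0,0,0,0,1]]
  ]
}}

```text
time_s: 17.58
tool_pos: [0.4249, -0.218, 0.2335]
tcp_rot: [3.14, -0.003, -0.0]
contact_force: [0.7, 0.6, -0.6]
grip_width: 0.0584
```

Emit:
{"method": "drive_tool", "body": {
  "rows": [
    [[0,32,0,0,0,0,1],[0,26,0,0,0,0,1],[0,15,0,0,0,0,1],[0,5,0,0,0,0,1],[0,0,0,0,0,0,1]]
  ]
}}

```text
time_s: 18.0
tool_pos: [0.4252, -0.2947, 0.2329]
tcp_rot: [3.141, -0.003, -0.001]
contact_force: [0.3, -0.1, -1.3]
grip_width: 0.0586
```

Emit:
{"method": "drive_tool", "body": {
  "rows": [
    [[0,0,0,0,0,0,1],[0,0,0,0,0,0,1]]
  ]
}}

```text
time_s: 18.17
tool_pos: [0.4255, -0.2929, 0.233]
tcp_rot: [3.141, -0.003, 0.001]
contact_force: [0.6, 0.5, -0.8]
grip_width: 0.0591
```

Run:
```python
from h import *
p,w,o=wcloud(); t=o["tool_pos"]; print(t,o["tcp_rot"],o["grip_width"],o["contact_force"]); save(p,"w6")
print(ring(w,.4252,-.295,.109))
```

```text
[ 0.42550485 -0.29293885  0.23300373] [ 3.14111161e+00 -2.63411385e-03  1.21594382e-03] 0.059130112390454626 [ 0.57932109  0.52692875 -0.75203568]
(623, array([ 0.4254, -0.2957,  0.0301,  0.1083]))
```

View pics/w6.png

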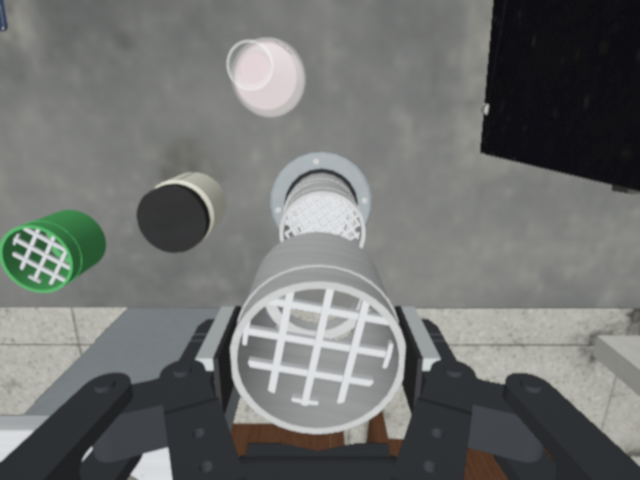

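Coarse is held level, its rim at about (318,350), above the medium sieve at (322,215). I'll lower it.

Emit:
{"method": "drive_tool", "body": {
  "rows": [
    [[0,1.5,12,0,-0.002,0,1],[0,0,22,0,0,0,1],[0,0,20,0,0,0,1],[0,0,14,0,0,0,1],[0,0,8,0,0,0,1]]
  ]
}}

```text
time_s: 18.63
tool_pos: [0.425, -0.2944, 0.1553]
tcp_rot: [-3.141, 0.001, 0.001]
contact_force: [-1.0, -0.1, -0.8]
grip_width: 0.0585
```

Emit:
{"method": "drive_tool", "body": {
  "rows": [
    [[0,0,4,0,0,0,1],[0,0,3,0,0,0,1],[0,0,3,0,0,0,1],[0,0,3,0,0,0,1],[0,0,2,0,0,0,1]]
  ]
}}

```text
time_s: 19.05
tool_pos: [0.4257, -0.2962, 0.1421]
tcp_rot: [3.14, -0.001, -0.0]
contact_force: [0.1, -0.0, -1.4]
grip_width: 0.0585
```

Emit:
{"method": "drive_tool", "body": {
  "rows": [
    [[0,0,1,0,0,0,1],[0,0,0.5,0,0,0,1],[0,0,0,0,0,0,1]]
  ]
}}

```text
time_s: 19.3
tool_pos: [0.4255, -0.2961, 0.1404]
tcp_rot: [3.14, -0.001, -0.0]
contact_force: [1.2, -0.6, -0.4]
grip_width: 0.0586
```

Emit:
{"method": "drive_tool", "body": {
  "rows": [
    [[0,0,1,0,0,0,1],[0,0,1,0,0,0,1],[0,0,0.5,0,0,0,1],[0,0,0,0,0,0,1]]
  ]
}}

```text
time_s: 19.63
tool_pos: [0.4256, -0.2963, 0.1382]
tcp_rot: [3.14, -0.001, -0.0]
contact_force: [-0.6, 0.6, 2.2]
grip_width: 0.0587
```

Emit:
{"method": "drive_tool", "body": {
  "rows": [
    [[0,0,0.7,0,0,0,1],[0,0,0.3,0,0,0,1],[0,0,0,0,0,0,1]]
  ]
}}

```text
time_s: 19.88
tool_pos: [0.4258, -0.2964, 0.1381]
tcp_rot: [3.139, -0.002, -0.0]
contact_force: [-1.5, 1.0, 9.4]
grip_width: 0.0587
```

Contact came at the expected height. I'll release and check.

Emit:
{"method": "drive_tool", "body": {
  "rows": [
    [[0,0,0,0,0,0,0.0],[0,0,0,0,0,0,-0.7],[0,0,0,0,0,0,-0.7],[0,0,-10,0,0,0,-0.7],[0,0,-25,0,0,0,-0.7]]
  ]
}}

```text
time_s: 20.3
tool_pos: [0.424, -0.2947, 0.1697]
tcp_rot: [-3.138, 0.004, -0.0]
contact_force: [-0.9, -1.4, -1.3]
grip_width: 0.0727
```

Emit:
{"method": "drive_tool", "body": {
  "rows": [
    [[0,0,-35,0,0,0,-0.7],[0,0,-30,0,0,0,-0.7],[0,0,-10,0,0,0,-0.7],[0,0,0,0,0,0,-0.7],[0,0,0,0,0,0,-0.7]]
  ]
}}

```text
time_s: 20.72
tool_pos: [0.4253, -0.2959, 0.2467]
tcp_rot: [3.14, -0.001, -0.0]
contact_force: [0.4, 0.1, -0.4]
grip_width: 0.0724
```

Run:
```python
from h import *
p,w,o=wcloud(); t=o["tool_pos"]; print(t,o["tcp_rot"])
print("coarse",ring(w,.4252,-.295,.165,.006))
P=w[(np.hypot(w[...,0]-.4252,w[...,1]+.295)<.036)&(abs(w[...,2]-.165)<.006)]
for s in ((1,0),(-1,0),(0,1),(0,-1)):
  d=(P[:,:2]-[.4252,-.295])@np.array(s); print(s,np.percentile(P[d>.022][:,2],[20,50,80,95]).round(4) if (d>.022).any() else '')
```

```text
[ 0.42527068 -0.29585779  0.24667273] [ 3.14040093e+00 -8.29494156e-04 -2.19607507e-04]
coarse (1709, array([ 0.4245, -0.2953,  0.0307,  0.1641]))
(1, 0) [0.1627 0.1641 0.1648 0.1652]
(-1, 0) [0.1615 0.1638 0.1646 0.1651]
(0, 1) [0.1635 0.1642 0.1649 0.1654]
(0, -1) [0.163  0.1642 0.1648 0.1653]
```

Coarse is seated and level. Next is the lid.

Emit:
{"method": "drive_tool", "body": {
  "rows": [
    [[0,-18,0,0,0,0,0],[0,-32,0,0,0,0,0],[0,-38,0,0,0,0,0],[0,-38,0,0,0,0,0],[0,-38,0,0,0,0,0]]
  ]
}}

```text
time_s: 21.18
tool_pos: [0.4242, -0.1302, 0.2446]
tcp_rot: [-3.141, 0.003, -0.001]
contact_force: [1.4, 0.3, 0.4]
grip_width: 0.0429
```

Emit:
{"method": "drive_tool", "body": {
  "rows": [
    [[-1,-38,0,0,0,0,0],[-1,-38,0,0,0,0,0],[-1,-38,0,0,0,0,0],[-1,-38,0,0,0,0,0],[-1,-38,0,0,0,0,0]]
  ]
}}

```text
time_s: 21.6
tool_pos: [0.4191, 0.0598, 0.2447]
tcp_rot: [3.141, 0.003, -0.001]
contact_force: [0.7, 0.3, 0.4]
grip_width: 0.0429
```

Emit:
{"method": "drive_tool", "body": {
  "rows": [
    [[-1,-38,10,0,0,0,0],[-1,-38,20,0,0,0,0],[-1,-38,25,0,0,0,0],[-1,-38,25,0,0,0,0],[-1,-38,25,0,0,0,0]]
  ]
}}

```text
time_s: 22.02
tool_pos: [0.4142, 0.2385, 0.1455]
tcp_rot: [3.139, 0.002, 0.0]
contact_force: [-0.1, -0.2, 0.1]
grip_width: 0.0427
```

Emit:
{"method": "drive_tool", "body": {
  "rows": [
    [[0,-22,20,0,0,0,0],[0,-6,15,0,0,0,0],[0,-1,5,0,0,0,0],[0,0,0,0,0,0,0],[0,0,0,0,0,0,0]]
  ]
}}

```text
time_s: 22.43
tool_pos: [0.4155, 0.2654, 0.1077]
tcp_rot: [3.14, 0.001, -0.001]
contact_force: [0.5, 0.6, 0.8]
grip_width: 0.0427
```

Run:
```python
from h import *
p,w,o=wcloud(); t=o["tool_pos"]; print(t,o["tcp_rot"],o["grip_width"]); save(p,"w7")
print("lid disc",ring(w,.415,.2755,.013)); print("knob",ring(w,.415,.2755,.039,.003,.02))
```

```text
[0.41551076 0.26536907 0.10766116] [ 3.13954497e+00  9.96318663e-04 -5.49935595e-04] 0.04272710321770816
lid disc (5670, array([0.4145, 0.275 , 0.0301, 0.0123]))
knob (715, array([0.415 , 0.2749, 0.009 , 0.0382]))
```

View pics/w7.png

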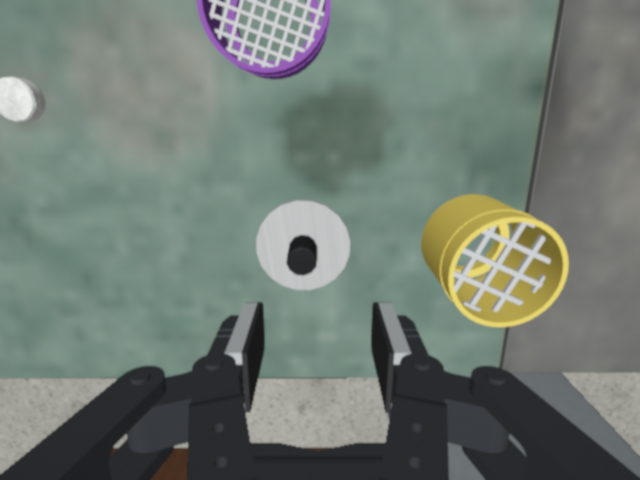

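The lid's knob is at about (302,258), and yellow at (495,260) is clear. I'll move 9.6 mm sideways and then down.

Emit:
{"method": "drive_tool", "body": {
  "rows": [
    [[-0.5,-9.6,8,0.001,0.001,0,0],[0,0,22,0,0,0,0],[0,0,28,0,0,0,0],[0,0,22,0,0,0,0],[0,0,9,0,0,0,0]]
  ]
}}

```text
time_s: 22.9
tool_pos: [0.4146, 0.2751, 0.0171]
tcp_rot: [3.14, 0.001, -0.001]
contact_force: [-1.3, -0.1, -0.1]
grip_width: 0.0425
```

Emit:
{"method": "drive_tool", "body": {
  "rows": [
    [[0,0,0,0,0,0,0],[0,0,0,0,0,0,0.2],[0,0,0,0,0,0,0.4],[0,0,0,0,0,0,1],[0,0,0,0,0,0,1]]
  ]
}}

```text
time_s: 23.32
tool_pos: [0.4166, 0.2762, 0.0207]
tcp_rot: [-3.14, -0.005, -0.0]
contact_force: [0.2, -0.4, 7.5]
grip_width: 0.0159
```

Emit:
{"method": "drive_tool", "body": {
  "rows": [
    [[0,0,0,0,0,0,1],[0,0,0,0,0,0,1]]
  ]
}}

```text
time_s: 23.48
tool_pos: [0.4166, 0.2761, 0.0206]
tcp_rot: [-3.14, -0.005, -0.0]
contact_force: [0.1, -1.5, 6.7]
grip_width: 0.0162
```

Emit:
{"method": "drive_tool", "body": {
  "rows": [
    [[0,0,-4,0,0,0,1],[0,0,-16,0,0,0,1],[0,0,-30,0,0,0,1],[0,0,-20,0,0,0,1],[0,0,-5,0,0,0,1]]
  ]
}}

```text
time_s: 23.9
tool_pos: [0.4171, 0.2766, 0.0976]
tcp_rot: [-3.139, -0.007, -0.0]
contact_force: [1.3, 0.7, -0.0]
grip_width: 0.0161
```

Emit:
{"method": "drive_tool", "body": {
  "rows": [
    [[0,0,0,0,0,0,1],[0,0,0,0,0,0,1]]
  ]
}}

```text
time_s: 24.07
tool_pos: [0.415, 0.2756, 0.0938]
tcp_rot: [3.141, -0.001, -0.0]
contact_force: [0.6, 1.2, -1.6]
grip_width: 0.0162
```

Run:
```python
from h import *
p,w,o=wcloud(); t=o["tool_pos"]; print(t,o["tcp_rot"],o["grip_width"],o["contact_force"]); save(p,"w8")
np.save("/tmp/w8",w)
P=w[(abs(np.hypot(w[...,0]-t[0],w[...,1]-t[1])-.024)<.006)&(w[...,2]<t[2]+.003)&(w[...,2]>.05)]
if len(P)>20:
  A=np.c_[P[:,:2]-t[:2],np.ones(len(P))];s=np.linalg.lstsq(A,P[:,2]-t[2],rcond=None)[0];print(len(P),"disc slope",s)
  (cx,cy),r=cv2.minEnclosingCircle(P[:,:2].astype(np.float32));print(cx,cy,r)
```

```text
[0.41504997 0.2755769  0.09377413] [ 3.14142211e+00 -1.47789386e-03 -2.23050936e-04] 0.01621340516232405 [ 0.59146304  1.24625537 -1.57178362]
5171 disc slope [-0.01540511  0.00025604 -0.00835964]
0.41391521692276 0.27589839696884155 0.02982264570891857
```

View pics/w8.png

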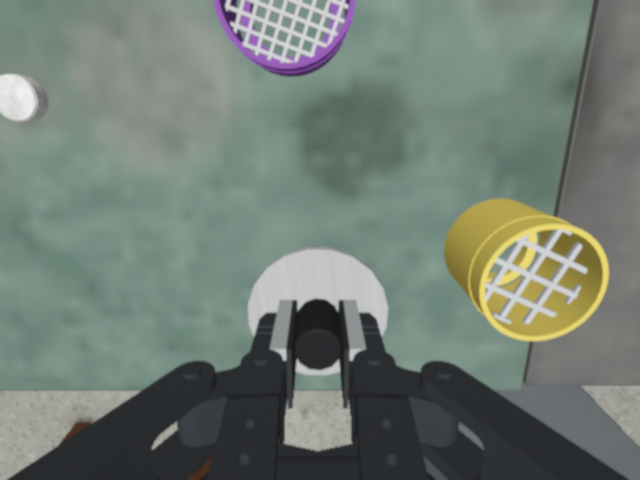

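The lid hangs level by its knob, which is at (320,335). I'll raise it and carry it to the stack.

Emit:
{"method": "drive_tool", "body": {
  "rows": [
    [[0,0,-15,0,0,0,1],[0,0,-30,0,0,0,1],[0,0,-35,0,0,0,1],[0,5,-35,0,0,0,1],[0,15,-25,0,0,0,1]]
  ]
}}

```text
time_s: 24.53
tool_pos: [0.4153, 0.2567, 0.2354]
tcp_rot: [-3.141, -0.002, 0.001]
contact_force: [0.6, -0.8, -0.7]
grip_width: 0.0163
```

Emit:
{"method": "drive_tool", "body": {
  "rows": [
    [[1,25,-12,0,0,0,1],[1,32,-3,0,0,0,1],[1,34,0,0,0,0,1],[1,34,0,0,0,0,1],[1,34,0,0,0,0,1]]
  ]
}}

```text
time_s: 24.95
tool_pos: [0.4193, 0.0953, 0.2477]
tcp_rot: [3.141, 0.001, 0.0]
contact_force: [0.4, 0.3, -1.5]
grip_width: 0.0164
```

Emit:
{"method": "drive_tool", "body": {
  "rows": [
    [[1,34,0,0,0,0,1],[1,34,0,0,0,0,1],[1,34,0,0,0,0,1],[1,34,0,0,0,0,1],[1,34,0,0,0,0,1]]
  ]
}}

```text
time_s: 25.37
tool_pos: [0.4243, -0.0747, 0.2477]
tcp_rot: [-3.141, 0.001, -0.0]
contact_force: [0.6, 0.3, -0.4]
grip_width: 0.0161
```

Emit:
{"method": "drive_tool", "body": {
  "rows": [
    [[0,34,0,0,0,0,1],[0,34,0,0,0,0,1],[0,34,0,0,0,0,1],[0,32,0,0,0,0,1],[0,26,0,0,0,0,1]]
  ]
}}

```text
time_s: 25.78
tool_pos: [0.4243, -0.2354, 0.2474]
tcp_rot: [-3.14, 0.001, -0.001]
contact_force: [0.3, 0.4, -1.0]
grip_width: 0.0167
```

Emit:
{"method": "drive_tool", "body": {
  "rows": [
    [[0,18,0,0,0,0,1],[0,10,0,0,0,0,1],[0,3,0,0,0,0,1],[0,0,0,0,0,0,1],[0,0,0,0,0,0,1]]
  ]
}}

```text
time_s: 26.2
tool_pos: [0.425, -0.2632, 0.2486]
tcp_rot: [-3.14, -0.001, 0.0]
contact_force: [0.6, 0.7, -0.4]
grip_width: 0.0166
```

Run:
```python
from h import *
p,w,o=wcloud(); t=o["tool_pos"]; print(t,o["tcp_rot"],o["grip_width"])
m=(np.hypot(w[...,0]-t[0],w[...,1]-t[1])<.045)&(w[...,2]<t[2]-.004)&(w[...,2]>t[2]-.013)
P=w[m];A=np.c_[P[:,:2]-t[:2],np.ones(len(P))];print(len(P),np.linalg.lstsq(A,P[:,2]-t[2],rcond=None)[0])
print("disc c",[round(v,4) for v in cv2.minEnclosingCircle(P[:,:2].astype(np.float32))[0]],cv2.minEnclosingCircle(P[:,:2].astype(np.float32))[1])
try: print("rim",ring(w,.425,-.2955,.165))
except Exception as e: print(e)
```

```text
[ 0.42495893 -0.26319722  0.24862845] [-3.14038448e+00 -7.99730726e-04  3.91125843e-04] 0.016578674647794073
7223 [-0.01503476  0.00086941 -0.00829659]
disc c [0.4232, -0.2627] 0.03025510162115097
rim (1064, array([ 0.4248, -0.2958,  0.0304,  0.1641]))
```

The lid disc sits 1.8 mm off in x and is tilted about 0.8°. I'll correct both, shift 33 mm to the stack and lower it.

Emit:
{"method": "drive_tool", "body": {
  "rows": [
    [[0.6,10,0,0,0.006,0,1],[0.6,14,0,-0.001,0.006,0,1],[0.4,7,8,0,0,0,1],[0,2,15,0,0,0,1],[0,0,10,0,0,0,1]]
  ]
}}

```text
time_s: 26.67
tool_pos: [0.4267, -0.2983, 0.2147]
tcp_rot: [3.141, -0.013, -0.001]
contact_force: [-0.7, 0.3, -1.9]
grip_width: 0.0162
```

Emit:
{"method": "drive_tool", "body": {
  "rows": [
    [[0,0,8,0,0,0,1],[0,0,4,0,0,0,1],[0,0,0,0,0,0,1],[0,0,0,0,0,0,1]]
  ]
}}

```text
time_s: 27.0
tool_pos: [0.4274, -0.2973, 0.2043]
tcp_rot: [3.141, -0.014, -0.0]
contact_force: [-0.4, -0.3, -0.4]
grip_width: 0.0161
```

Run:
```python
from h import *
p,w,o=wcloud(); t=o["tool_pos"]; print(t,o["tcp_rot"],o["grip_width"])
m=(np.hypot(w[...,0]-t[0],w[...,1]-t[1])<.045)&(w[...,2]<t[2]-.004)&(w[...,2]>t[2]-.013)
P=w[m];A=np.c_[P[:,:2]-t[:2],np.ones(len(P))];print(len(P),np.linalg.lstsq(A,P[:,2]-t[2],rcond=None)[0])
print("disc c",cv2.minEnclosingCircle(P[:,:2].astype(np.float32)))
```

```text
[ 0.42736183 -0.29728543  0.20428407] [ 3.14051294e+00 -1.37459984e-02 -1.55336428e-05] 0.01609077630443448
7232 [-0.00073759 -0.00093216 -0.00831297]
disc c ((0.4257282018661499, -0.2967075705528259), 0.030360789969563484)
```

Emit:
{"method": "drive_tool", "body": {
  "rows": [
    [[-0.8,-1,6,0,0,0,1],[0,0,7,0,0,0,1],[0,0,5,0,0,0,1],[0,0,3,0,0,0,1],[0,0,2,0,0,0,1]]
  ]
}}

```text
time_s: 27.47
tool_pos: [0.4265, -0.2961, 0.1805]
tcp_rot: [3.141, -0.013, -0.0]
contact_force: [-0.4, -0.1, -2.1]
grip_width: 0.0164
```

Emit:
{"method": "drive_tool", "body": {
  "rows": [
    [[0,0,1,0,0,0,1],[0,0,1,0,0,0,1],[0,0,0.5,0,0,0,1],[0,0,0,0,0,0,1]]
  ]
}}

```text
time_s: 27.8
tool_pos: [0.4268, -0.2964, 0.1787]
tcp_rot: [3.14, -0.014, -0.0]
contact_force: [-0.2, 0.2, -1.7]
grip_width: 0.016
```

Emit:
{"method": "drive_tool", "body": {
  "rows": [
    [[0,0,1,0,0,0,1],[0,0,0.5,0,0,0,1],[0,0,0,0,0,0,1]]
  ]
}}

```text
time_s: 28.05
tool_pos: [0.4271, -0.2966, 0.1777]
tcp_rot: [3.14, -0.015, -0.0]
contact_force: [-0.4, 0.2, 1.8]
grip_width: 0.0164
```

Emit:
{"method": "drive_tool", "body": {
  "rows": [
    [[0,0,0.7,0,0,0,1],[0,0,0.3,0,0,0,1],[0,0,0,0,0,0,1]]
  ]
}}

```text
time_s: 28.3
tool_pos: [0.4273, -0.2967, 0.1775]
tcp_rot: [3.139, -0.015, -0.0]
contact_force: [-1.8, 2.3, 9.4]
grip_width: 0.0162
```

Emit:
{"method": "drive_tool", "body": {
  "rows": [
    [[0,0,0,0,0,0,0.4],[0,0,0,0,0,0,0.0],[0,0,0,0,0,0,0.0],[0,0,0,0,0,0,0.0],[0,0,-8,0,0,0,0.0]]
  ]
}}

```text
time_s: 28.72
tool_pos: [0.426, -0.2957, 0.1829]
tcp_rot: [-3.14, -0.011, -0.0]
contact_force: [-0.1, -0.1, 0.6]
grip_width: 0.0429
```

Emit:
{"method": "drive_tool", "body": {
  "rows": [
    [[0,0,-20,0,0,0,0.0],[0,0,-30,0,0,0,0.0],[0,0,-25,0,0,0,0.0],[0,0,-10,0,0,0,0.0],[0,0,0,0,0,0,0.0]]
  ]
}}

```text
time_s: 29.13
tool_pos: [0.4264, -0.297, 0.272]
tcp_rot: [3.137, -0.018, -0.0]
contact_force: [-0.4, 0.3, 0.3]
grip_width: 0.0431
```

Emit:
{"method": "drive_tool", "body": {
  "rows": [
    [[0,-20,0,0,0,0,0.0],[0,-35,0,0,0,0,0.0],[0,-35,0,0,0,0,0.0],[0,-20,0,0,0,0,0.0],[0,0,0,0,0,0,0.0]]
  ]
}}

```text
time_s: 29.55
tool_pos: [0.4247, -0.1825, 0.2677]
tcp_rot: [-3.14, -0.011, 0.003]
contact_force: [0.6, -0.6, -0.5]
grip_width: 0.0428
```

Run:
```python
from h import *
t=np.load("/tmp/top.npz")["f"];s=np.load("/tmp/side.npz")["f"]
p=grab_frame("side");save(p,"end_side",(110,330,230,470),3) ;w=cloud(p)
for n,w in(("side",w),("wrist",wcloud()[1])):
  for q,x,y,z,tol,r in (("disc",.425,-.2955,.17,.004,.036),("knob",.425,-.2955,.196,.003,.02),("jar",.424,-.175,.071,.004,.04),("flask",.532,-.242,.106,.005,.04)):
    try: print(n,q,ring(w,x,y,z,tol,r))
    except Exception as e: print(n,q,'none')
  if n=="side":
    m=(np.hypot(w[...,0]-.425,w[...,1]+.2955)<.05); print("max z",np.nanmax(w[m][:,2]))
P=w[(np.hypot(w[...,0]-.425,w[...,1]+.2955)<.04)&(abs(w[...,2]-.17)<.005)]
A=np.c_[P[:,:2]-[.425,-.2955],np.ones(len(P))];print("disc plane",len(P),np.linalg.lstsq(A,P[:,2],rcond=None)[0] if len(P) else '')
```

```text
side disc (184, array([ 0.4263, -0.2935,  0.0324,  0.1701]))
side knob (22, array([ 0.4254, -0.2934,  0.0079,  0.1958]))
side jar (231, array([ 0.4248, -0.1746,  0.0295,  0.0704]))
side flask (59, array([ 0.5351, -0.2507,  0.0176,  0.1047]))
max z 0.3687329975719799
wrist disc (5404, array([ 0.4254, -0.2959,  0.0303,  0.1693]))
wrist knob (706, array([ 0.4254, -0.2958,  0.0091,  0.1952]))
wrist jar (3031, array([ 0.4241, -0.1763,  0.0279,  0.0697]))
wrist flask (610, array([ 0.533 , -0.2503,  0.0148,  0.1043]))
disc plane 5495 [-0.00465068 -0.00595388  0.16929042]
```

View pics/end_side.png

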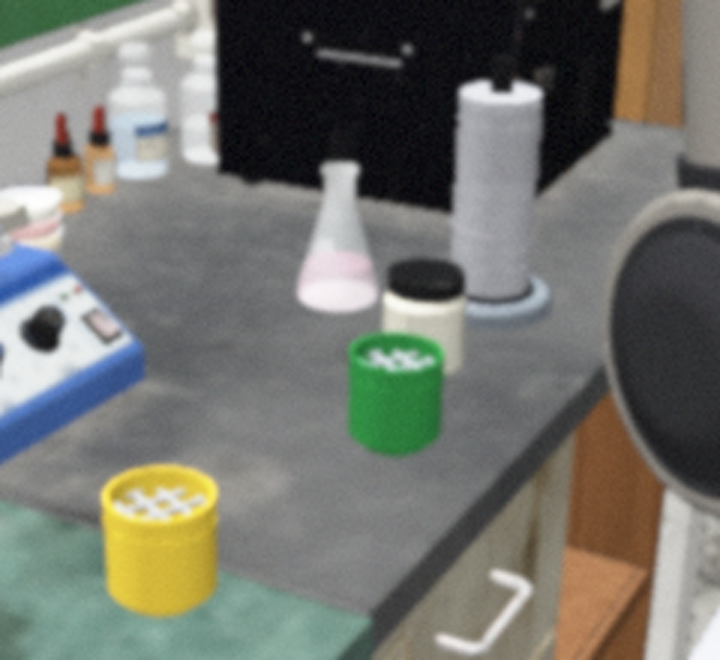

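The side view shows the straight, closed stack at about (500,190) with the lid on top. The flask (340,240), jar (425,310), green and yellow all stand. I'll hand in.

```bash
python3 -c "
from workcell import job;print(job.finish_job())"
```

```text
the job is handed in; nothing more can be done
None
```

The sieve stack is built on the pan in the order asked: fine, medium, coarse, then the lid. I handed the job in at about 30 s of the 144 s allowed.

- **Seating:** Each piece met 9–12 N of contact at its expected seated height. The rims measured 0.068, 0.108 and 0.164 m against expected 0.069, 0.109 and 0.165 m; the wrist depth reads about 0.8 mm low throughout. I checked the medium and coarse rims for level directly. The fine sieve's level fit was spoiled by stray points, so I relied on its height and centring.
- **Lid:** The disc top read 0.1701 m from the side camera and 0.1693 m from the wrist, against 0.170 m expected. It is centred to within 1 mm and tilted less than about 0.4°.
- **Bystanders:** The jar measured within about 1 mm of where it started and stands upright. The flask stands upright in the last picture and the tool never came near it. Its final neck reading of (0.533, −0.250) is 8 mm in y from my early rough foot estimate of (0.532, −0.242), and I did not reconcile the two.
- **Look-alikes:** I did not touch the green, yellow or purple pieces.

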